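Change over the cartridges of a duplex water unit

ROBOT

A 7-joint arm with a two-finger parallel gripper is mounted at the origin on a cart in front of the work surface, level with it; the furniture and walls round the work are solid. World frame = base frame: x ahead of the robot, y to its left, z up, the work surface at z = 0. Lengths are in m, angles in rad, forces in N, time in s.
With the tool pointing down it reaches from about 0.4 to 0.875 m from the base axis. Payload 6.5 kg.
Tool frame: the origin (TCP) lies at the centre of the arm's flange, where the gripper is bolted on; the fingertips stand 166 mm ahead of it and the grasp point (between the pads) lies 147 mm ahead of it; z points along the fingers, y is the line along which they close (so a half turn about z gives the same grasp; the last joint's range is limited). The gripper opens to 88 mm and grips with 3 to 60 N. Pads are 18 mm wide; open, the fingers measure 123 mm over their backs; the gripper's body (75 mm by 187 mm) begins 45 mm behind the grasp point.
Start: joints at [1.22, 0.536, -0.004, 1.538, 0.003, 1.067, -0.071], TCP at [0.183, -0.624, 0.405] pointing down, gripper open.
Joint ranges: [-2.7, 2.7], [-0.37, 2.16], [-1.27, 1.26], [0.24, 2.4], [-1.31, 4.45], [0.19, 1.91], [-2.76, 2.76]. Speed limits (rad/s): [2.39, 2.39, 3.14, 3.14, 3.14, 3.14, 3.14].

INTERFACE

Orientations are given as a 3x3 rotation matrix whose columns are the frame's x, y, z axes.
In Python, from workcell import ctrl, cams gives the robot as it stands.
- The arm moves only by the tool send_rows, never from a script. Its argument "deltas" is a list that holds one entry, the list of rows, each a list of 7 numbers: the turn, a rotation vector about the tool's x, y, z in rad, then the shift along the tool's x, y, z in mm, then the gripper's target within -1 to 1 (shut at 1, half-way at 0, fully open at -1). A call has 1 to 12 rows; each row shifts and turns the commanded pose from where the row before left it, along the tool's axes as they then stand; what a row does not reach is not made up. A row lasts 1/12 s, in which the tool goes at most 41.7 mm and 7.16 degrees, less where a joint would pass 70% of its speed; a pose out of reach is approached as far as the arm can. A call is refused whole if a number of a shift passes 41.7 or a number of a turn 0.125, either way. A call with a gripper value outside its range is refused whole. The fingers move at their own pace and stop on an object; "squeeze" is the grip in N (left out, the last holds). Time passes only in rows, so rows that do not move let the fingers close. It gives the time, the measured TCP pose, the force, the opening and the grip force at its end, in the units of the state.
- ctrl.get_state(): the state, without advancing time (a new reading comes with each control period).
- cams.snapshot(name): name is "side" or "top" or "wrist"; returns a dict with "frame" (420x560x3 uint8, red, green, blue), "range_z" (420x560 float32, m along the optical axis (not along the pixel's ray), 0 where there is no reading), "fx", "fy", "cx", "cy" (pixels), "view" (4x4, takes a point from world to camera coordinates). Camera axes: x right, y down, z forward; pixel columns grow to the right and rows downward; lengths in m; the calibration is good to about 2 mm. A picture is of the moment at which its call begins.
- ctrl.hand_in(): hands the job in; it is judged then, once.
The state is a dict: "t": time; "joint_pos": joint angles; "dq": joint speeds; "joint_torque": joint torques, N m; "tcp_pos": TCP position; "tool_rot": TCP orientation; "force": force on the tool from outside, world axes, zero at the start; "ft_torque": the same for the moment, N m; "finger_gap": finger opening in m; "grasp_force": force on a finger pad.
Only numpy, scipy, OpenCV 4.12 (cv2) and the standard library are available. Lean on these libraries where they do the work, as an engineer would, in place of code of your own. Each camera call takes 0.05 s, during which the arm holds its last target. There are 200 camera calls.

TASK

Change the water unit over to its fresh cartridge. First take out the spent cartridge, the one that is pushed home and locked: push its release collar down so that it springs up off its lock, draw it out and stand it in the steel beaker to drain. Then push the fresh cartridge, parked higher in the other coupling, down until it locks home; be firm but ram neither cartridge nor collar, and leave the timer, the dish and the box of lens tissue where they are.

Things in the scene. Friction and masses are not known exactly. Their poses are not given: they have to be found in the camera images.
- unit: Fixed water unit: white housing 116 (x) x 212 (y) mm, deck 46 mm above the worktop, round gauge on its front (-x) face, two hose nipples at the back. Two upright push-in couplings on its y axis, 50 mm either side of the middle. Origin: middle of its underside; z up. Hidden in each coupling, two jaws grip a groove near the cartridge's foot, and the bore floor lies 12 mm above the worktop.
- port_left (a point): Left coupling: point on its axis level with the top of its release collar when that is up (79 mm above the worktop). While the collar is held fully down the jaws are open and a locked cartridge's sprung pin lifts it about 16 mm in under half a second; there it stands loose, its foot 49 mm below the collar. Without the collar a locked cartridge cannot be pulled out.
- port_right (a point): Right coupling: the same point of the other, like coupling.
- collar_left (a joint): How far the left release collar is pushed down, m: 0 up, 0.007 fully down; jaws open from about 0.005. A black plate 6 mm thick round the cartridge: flange 62 mm across with a 29 mm hole, and a ridged thumb tab 32 mm wide reaching 52 mm from the axis to the unit's front. May be pressed anywhere; full travel takes about 12 N. It springs back, and dips by itself as a cartridge is pushed in.
- collar_right (a joint): The same for the right coupling's release collar.
- spent_center (a point): Spent cartridge, 120 g: a straight white tube 25 mm in diameter and 115 mm long with a grey flat-topped cap; this point is its centre, 57.5 mm from top and foot, z along the tube. A sprung steel pin (3 to 6 N) stands out of its foot, 18.5 mm when free. It starts locked home in one of the two couplings (either), its top about 50 mm above the collar.
- fresh_center (a point): Fresh cartridge, same shape: its centre. Starts parked in the other coupling, upright and loose, its top about 66 mm above the collar. To lock, push it down past the jaws, 16 to 19 mm in all: resistance rises to about 12 to 18 N, drops as it slips past the grip, and just after the jaws snap into its groove comes a hard stop. Let go, a locked one stays within 3 mm of the stop; else it springs up.
- beaker: Low stainless beaker, loose, 350 g, open at the top: 77 mm across the rim, 64 mm inside, 75 mm high, floor 4 mm thick. Origin: middle of its underside.
- timer: Bystander: white lab timer 68 x 62 x 19 mm lying on the worktop. Origin: middle of its underside.
- dish: Bystander: petri dish 59 mm across, 15 mm high. Origin: middle of its underside.
- tissue: Bystander: flat box of lens tissue 62 x 85 x 12 mm. Origin: middle of its underside.
Mind the look-alikes: they are no part of the job. What is shaped like the part that bears fresh_center but green is not meant.

How it is judged:
On the way, in this order (a step that is already met when the one before it is completed fails the run):
1. the spent cartridge has come up off its lock, at least 10 mm (z of spent_center in the frame of unit above 0.0815 m), for 0.1 s.
2. the spent cartridge stands in the beaker, let go (horizontal distance between spent_center and beaker below 0.04 m and z of spent_center in the frame of beaker below 0.09 m and contact force between the fingers and spent below 0.2 N), for 0.2 s.
3. the fresh cartridge is pushed home (z of fresh_center in the frame of unit below 0.0735 m), for 0.2 s.
At the end, for the whole second after the job is handed in: The fresh cartridge is locked home and upright in its coupling (within 2 mm of its locked height, staying down by itself), and the spent cartridge stands at rest in the upright beaker, standing on its pin or foot and its centre within 40 mm of the beaker's axis (z of fresh_center in the frame of unit between 0.066 and 0.0735 m and angle between the z axis of fresh_center and the z axis of unit, either way round below 0.1 rad and (horizontal distance between fresh_center and port_left below 0.006 m or horizontal distance between fresh_center and port_right below 0.006 m) and horizontal distance between spent_center and beaker below 0.04 m and z of spent_center in the frame of beaker between 0.02 and 0.09 m and angle between beaker's own z axis and vertical below 0.1 rad and height (world z) of beaker below 0.01 m and linear speed of each of spent, fresh below 0.03 m/s); the robot touches nothing.
It fails at once if the timer, the dish or the box of lens tissue is moved by more than 25 mm (distance of any of timer, dish, tissue from where it was at the start of the episode above 0.025 m).
It fails at once if a cartridge or a collar is rammed: more than 80 N on the fresh cartridge's coupling or from the fingers on the unit (contact force between any of fresh, the fingers and unit above 80 N).
It also fails if it takes over 51 s, if anything falls off the work surface, if the arm or the gripper's body presses on something with over 40 N, if the wrist force passes 120 N, or if a joint passes its speed limit or range.

## Working session

There is one attempt and no reset: what is moved stays moved. The work goes in short steps, Python scripts to look and compute and a tool call to move; the robot and the scene stay as the last step left them, time stands still between calls to the robot, and variables do not carry over. Pictures are saved under pics/ and viewed, at most 10 in all, crops included, and the job is handed in when it is done.

Besides the shell and the picture viewer there is one more tool, called after "Request:" as a command line: name --argument value ..., lists and objects as JSON in quotes. send_rows: Moves the arm, as the interface text tells. Its arguments: {"type":"object","properties":{"deltas":{"type":"array","items":{"type":"array","items":{"type":"array","items":{"type":"number"}}}},"squeeze":{"type":"number"}},"required":["deltas"]}

```bash
ls; mkdir -p pics; python3 - <<'E'
from workcell import ctrl,cams
import cv2,numpy as np
s=ctrl.get_state();print(s['t'],s['tcp_pos'],np.round(s['tool_rot'],3).tolist(),s['finger_gap'])
for n in('top','side'):
    d=cams.snapshot(n);np.savez('%s.npz'%n,**d)
    cv2.imwrite('pics/%s0.png'%n,d['frame'][:,:,::-1]);print(n,d['fx'],np.round(d['view'],3).tolist())
E
```

```text
pics
0.0 [ 0.18255763 -0.6235148   0.40382075] [[0.96, 0.281, -0.001], [0.281, -0.96, 0.002], [-0.0, -0.002, -1.0]] 0.0878821793299144
top 461.53724902235393 [[-0.007, -1.0, -0.018, 0.068], [-0.988, 0.01, -0.157, 0.449], [0.157, 0.017, -0.987, 1.323], [0.0, 0.0, 0.0, 1.0]]
side 517.5974032372408 [[0.966, -0.256, 0.018, -0.427], [-0.084, -0.381, -0.921, 0.137], [0.243, 0.889, -0.389, 1.212], [0.0, 0.0, 0.0, 1.0]]
```

View pics/top0.png

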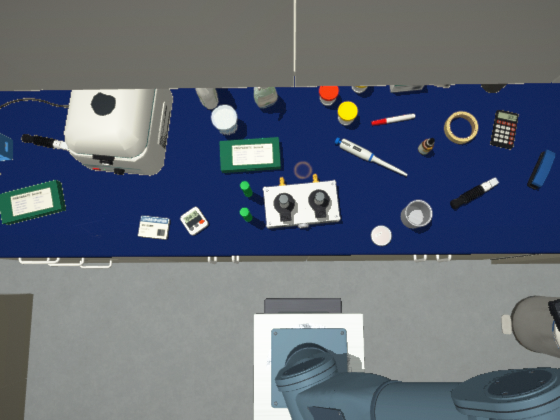

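View pics/side0.png

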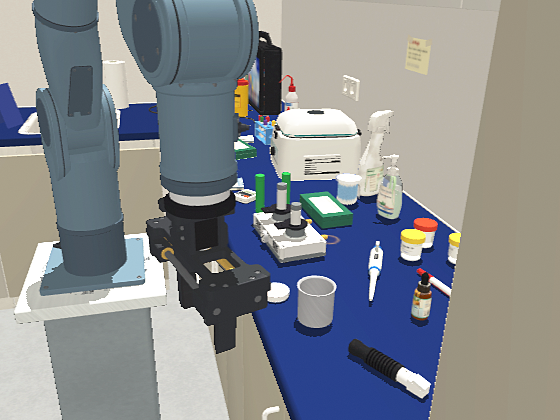

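The top view shows the unit at about (302,204), its couplings at (285,203) and (319,200), the beaker at (417,214) and the dish at (381,235). In the side view the far cartridge, at (281,185), seems to stand higher than the near one at (296,207).

```bash
cat > h.py <<'E'
import numpy as np,cv2
def world(d):
    r=d['range_z'].astype(float);v,u=np.mgrid[:r.shape[0],:r.shape[1]]
    P=np.stack([(u-d['cx'])/d['fx']*r,(v-d['cy'])/d['fy']*r,r],-1);V=d['view']
    W=(P-V[:3,3])@V[:3,:3];W[r==0]=np.nan
    return W
E
python3 - <<'E'
import numpy as np,cv2
from h import *
d=np.load('top.npz');W=world(d);np.set_printoptions(precision=4,suppress=True)
def box(n,u0,u1,v0,v1,z0,z1):
    w=W[v0:v1,u0:u1].reshape(-1,3);w=w[(w[:,2]>z0)&(w[:,2]<z1)]
    print(n,len(w),'med',np.median(w,0),'min',w.min(0),'max',w.max(0));return w
box('table',215,240,225,245,-.05,.03)
w=box('deck',255,350,170,235,.035,.055)
print('unit rect',cv2.minAreaRect(w[:,:2].astype(np.float32)*1000))
box('L tube top',265,301,180,225,.1,.2);box('R tube top',302,340,180,225,.1,.2)
box('L collar',265,301,180,225,.066,.085);box('R collar',302,340,180,225,.066,.085)
w=box('beaker rim',395,440,195,235,.06,.09)
print(cv2.minEnclosingCircle(w[:,:2].astype(np.float32)*1000))
w=box('dish',368,394,222,247,.008,.025)
w=box('green',236,258,175,225,.05,.2)
d=np.load('side.npz');W=world(d)
for n,b in(('Lside',(272,288,178,212)),('Rside',(288,304,198,230))):box(n,*b,.09,.2)
E
```

```text
table 497 med [0.385  0.2381 0.0001] min [ 0.3545  0.2015 -0.0085] max [0.4137 0.2757 0.0091]
deck 2036 med [0.467  0.0156 0.0461] min [ 0.4004 -0.0946  0.0351] max [0.5557 0.1277 0.0549]
unit rect ((477.61346435546875, 17.240394592285156), (153.06610107421875, 214.3090362548828), 4.879129886627197)
L tube top 86 med [0.4615 0.0663 0.1442] min [0.4528 0.0554 0.1005] max [0.4776 0.0773 0.15  ]
R tube top 82 med [ 0.4718 -0.0326  0.1281] min [ 0.4604 -0.0463  0.1003] max [ 0.4857 -0.0217  0.1359]
L collar 340 med [0.4524 0.0624 0.0789] min [0.4131 0.0362 0.0671] max [0.494  0.0965 0.0849]
R collar 348 med [ 0.4615 -0.0346  0.0792] min [ 0.4228 -0.0638  0.0664] max [ 0.5049 -0.0037  0.0849]
beaker rim 184 med [ 0.4383 -0.3299  0.0724] min [ 0.3977 -0.3539  0.0606] max [ 0.4703 -0.2798  0.0797]
((432.75531005859375, -317.280517578125), 38.448246002197266)
dish 320 med [ 0.3766 -0.2195  0.0149] min [ 0.3472 -0.2495  0.0081] max [ 0.4162 -0.183   0.0228]
green 221 med [0.4946 0.171  0.131 ] min [0.4197 0.1609 0.0501] max [0.5185 0.1851 0.1391]
Lside 260 med [0.4627 0.059  0.1197] min [0.4506 0.0493 0.0902] max [0.5074 0.175  0.1488]
Rside 184 med [ 0.4697 -0.0417  0.1144] min [ 0.4595 -0.0493  0.09  ] max [ 0.4848 -0.0214  0.1316]
```

Heights tell the two apart: the right cartridge is the spent one (top at z 0.129, axis near (0.473,-0.034)), and the left is the fresh one (top at 0.145, axis near (0.463,0.066)). The unit is yawed about 5.7°. I'll press the tab with closed fingers, leaning the tool back so the cartridge can spring up past the gripper.

Request:
send_rows --deltas '[[[0,0,0,15,-20.9,2,1],[0,0,0,15,-20.9,2,1],[0,0,0,15,-20.9,2,1],[0,0,0,15,-20.9,2,1],[0,0,0,15,-20.9,2,1],[0,0,0,15,-20.9,2,1],[0,0,0,15,-20.9,2,1],[0,0,0,15,-20.9,2,1],[0,0,0,15,-20.9,2,1],[0,0,0,15,-20.9,2,1],[0,0,0,15,-20.9,2,1],[0,0,0,15,-20.9,2,1]]]' --squeeze 20

```text
t: 1.1
tcp_pos: [0.285, -0.3312, 0.3805]
tool_rot: [[0.96, 0.281, -0.0], [0.281, -0.96, 0.0], [-0.0, -0.0, -1.0]]
force: [0.4, 0.2, -0.1]
finger_gap: 0.01
grasp_force: 0.0
```

Request:
send_rows --deltas '[[[0,0,0,15,-20.9,2,1],[0,0,0,15,-20.9,2,1],[0,0,0,15,-20.9,2,1],[0,0,0,15,-20.9,2,1],[0,0,0,15,-20.9,2,1],[0,0,0,15,-20.9,2,1],[0,0,0,15,-20.9,2,1],[0,0,0,15,-20.9,2,1],[0,0,0,15,-20.9,2,1],[0,0,0,15,-20.9,2,1],[0,0,0,15,-20.9,2,1],[0,0,0,15,-20.9,2,1]]]'

```text
t: 2.1
tcp_pos: [0.3872, -0.0401, 0.3566]
tool_rot: [[0.96, 0.281, -0.0], [0.281, -0.96, -0.0], [-0.0, 0.0, -1.0]]
force: [-0.2, -0.3, -0.5]
finger_gap: 0.0002
grasp_force: 0.0
```

Request:
send_rows --deltas '[[[0,0,0.062,0,0,0,1],[0,0,0.062,0,0,0,1],[0,0,0.061,0,0,0,1],[0,0.066,0,0,0,0,1],[0,0.066,0,0,0,0,1],[0,0.065,0,0,0,0,1],[0,0.065,0,0,0,0,1],[0,0,0,0,0,0,1]]]'

```text
t: 2.77
tcp_pos: [0.3863, -0.0414, 0.3564]
tool_rot: [[0.961, 0.099, 0.259], [0.096, -0.995, 0.026], [0.26, 0.0, -0.966]]
force: [0.1, -0.8, 0.4]
finger_gap: 0.0001
grasp_force: 0.0
```

```bash
cat >> h.py <<'E'
from workcell import ctrl,cams
np.set_printoptions(precision=4,suppress=True)
def goto(tip,rtool=None,L=.166):
    "shift in mm in tool axes taking the tip (L ahead of TCP) to a world point"
    s=ctrl.get_state();R=np.array(s['tool_rot']);p=np.array(s['tcp_pos'])+L*R[:,2]
    print('t',s['t'],'tip',p,'gap',s['finger_gap'],'F',np.array(s['force']));print(R)
    print('shift',1000*R.T@(np.array(tip)-p))
E
python3 -c "
from h import *
goto([.432,-.038,.089])
print(ctrl.get_state()['joint_pos'])"
```

```text
t 2.7667 tip [ 0.4293 -0.0372  0.1962] gap 8.393434474952371e-05 F [ 0.1132 -0.7873  0.3856]
[[ 0.9608  0.0992  0.259 ]
 [ 0.0959 -0.9951  0.0256]
 [ 0.2603  0.0003 -0.9655]]
shift [-25.3476   1.0663 104.1513]
[ 0.3629  0.1252 -0.3811  2.3056  0.0527  0.4578 -1.5249]
```

Request:
send_rows --deltas '[[[0,0,0,-3.1,0.1,13,1],[0,0,0,-3.1,0.1,13,1],[0,0,0,-3.1,0.1,13,1],[0,0,0,-3.1,0.1,13,1],[0,0,0,-3.1,0.1,13,1],[0,0,0,-3.1,0.1,13,1],[0,0,0,-3.1,0.1,13,1],[0,0,0,-3.1,0.1,13,1],[0,0,0,0,0,0,1]]]'

```text
t: 3.52
tcp_pos: [0.3893, -0.0422, 0.2543]
tool_rot: [[0.963, 0.101, 0.25], [0.098, -0.995, 0.023], [0.251, 0.003, -0.968]]
force: [-0.2, -0.3, 0.5]
finger_gap: 0.0006
grasp_force: 0.0
```

```bash
python3 -c "
from h import *
goto([.432,-.038,.079])
print(ctrl.get_state()['joint_pos'])
d=cams.snapshot('side');cv2.imwrite('pics/side1.png',cv2.resize(d['frame'][140:300,180:380,::-1],None,fx=3.5,fy=3.5))"
```

```text
t 3.5167 tip [ 0.4309 -0.0385  0.0937] gap 0.0005807929228850996 F [-0.1712 -0.2536  0.4899]
[[ 0.9629  0.1006  0.2503]
 [ 0.0981 -0.9949  0.0225]
 [ 0.2513  0.0029 -0.9679]]
shift [-2.5397 -0.4275 14.4882]
[ 0.315   0.3743 -0.3546  2.37    0.573   0.1943 -2.0211]
```

View pics/side1.png

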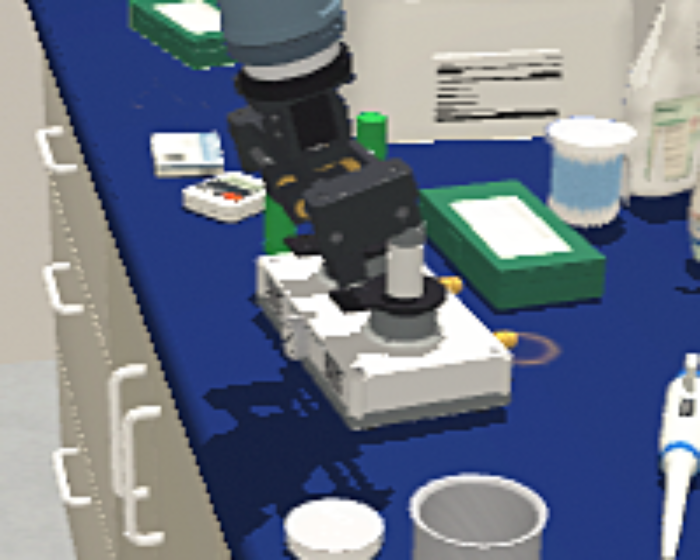

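The fingertips are right above the right collar's tab, clear of the spent cartridge. Joint 6 is at its limit, so I'll lessen the lean a little and then press.

Request:
send_rows --deltas '[[[0,-0.03,0,5,0,0,1],[0,-0.03,0,5,0,0,1],[0,0,0,-0.4,0,2,1],[0,0,0,-0.4,0,2,1],[0,0,0,0,0,0,1]]]'

```text
t: 3.98
tcp_pos: [0.399, -0.0412, 0.2539]
tool_rot: [[0.976, 0.099, 0.196], [0.098, -0.995, 0.017], [0.197, 0.002, -0.98]]
force: [-0.1, 0.8, -0.4]
finger_gap: 0.0005
grasp_force: 0.0
```

```bash
python3 -c "
from h import *
goto([.431,-.038,.0737])
print(ctrl.get_state()['joint_pos'])"
```

```text
t 3.9833 tip [ 0.4316 -0.0383  0.0912] gap 0.00046414841421831503 F [-0.051   0.8228 -0.384 ]
[[ 0.9755  0.0993  0.1962]
 [ 0.0978 -0.9951  0.0175]
 [ 0.197   0.0021 -0.9804]]
shift [-3.9784 -0.4042 17.0314]
[ 0.3551  0.399  -0.41    2.3253  0.5223  0.2835 -1.9721]
```

Request:
send_rows --deltas '[[[0,0,0,-0.6,0,2.5,1],[0,0,0,-0.6,0,2.5,1],[0,0,0,-0.5,0,2.5,1],[0,0,0,-0.4,0,2,1],[0,0,0,-0.4,0,2,1],[0,0,0,-0.4,0,2,1],[0,0,0,-0.2,0,1,1],[0,0,0,0,0,0,1]]]'

```text
t: 4.65
tcp_pos: [0.3991, -0.0411, 0.2392]
tool_rot: [[0.975, 0.1, 0.196], [0.098, -0.995, 0.017], [0.197, 0.002, -0.98]]
force: [-1.8, 0.0, 7.8]
finger_gap: 0.0003
grasp_force: 4.1
```

```bash
cat >> h.py <<'E'
def tops():
    d=cams.snapshot('side');W=world(d)
    for n,(x,y) in dict(R=(.473,-.034),L=(.463,.066)).items():
        m=(abs(W[...,0]-x)<.014)&(abs(W[...,1]-y)<.014)&(W[...,2]>.09)&(W[...,2]<.17)
        print(n,m.sum(),np.nanpercentile(W[m][:,2],97) if m.any() else None)
E
python3 -c "
from h import *
goto([.431,-.038,.0737]);tops()"
```

```text
t 4.65 tip [ 0.4316 -0.0382  0.0765] gap 0.0002759110520471973 F [-1.7977  0.0034  7.8418]
[[ 0.9755  0.0999  0.1962]
 [ 0.0984 -0.995   0.0173]
 [ 0.1969  0.0024 -0.9804]]
shift [-1.126  -0.2898  2.5818]
R 69 0.10884980050084267
L 13 0.14682223232134062
```

Request:
send_rows --deltas '[[[0,0,0,-0.2,0,1,1],[0,0,0,-0.2,0,1,1],[0,0,0,-0.2,0,1,1],[0,0,0,-0.1,0,0.5,1],[0,0,0,0,0,0,1],[0,0,0,0,0,0,1],[0,0,0,0,0,0,1]]]'

```text
t: 5.28
tcp_pos: [0.399, -0.0411, 0.2359]
tool_rot: [[0.975, 0.1, 0.197], [0.098, -0.995, 0.017], [0.197, 0.003, -0.98]]
force: [-4.3, -0.3, 11.5]
finger_gap: 0.0007
grasp_force: 6.0
```

```bash
python3 -c "
from h import *
goto([.431,-.038,.0737]);tops()"
```

```text
t 5.2833 tip [ 0.4317 -0.0382  0.0732] gap 0.0007211379399474757 F [-4.3107 -0.2679 11.4567]
[[ 0.9754  0.0999  0.1965]
 [ 0.0984 -0.995   0.0171]
 [ 0.1972  0.0026 -0.9804]]
shift [-0.5222 -0.3065 -0.6137]
R 56 0.14452399594704787
L 20 0.14653819301909404
```

The spent cartridge has sprung up (its top is now at 0.1445). Next I'll back off, level the tool, open the gripper and go above it.

Request:
send_rows --deltas '[[[0,0,0,0,0,-10,1],[0,0,0,0,0,-10,1],[0,0,0,0,0,-10,1],[0,0,0,4.3,0,-21.6,1],[0,0,0,4.3,0,-21.6,1],[0,0,0,4.3,0,-21.6,1],[0,0,0,4.3,0,-21.6,1],[0,-0.066,0,0,0,0,0],[0,-0.066,0,0,0,0,-1],[0,-0.066,0,0,0,0,-1],[0,0,0,20,0,0,-1],[0,0,0,20,0,0,-1]]]'

```text
t: 6.33
tcp_pos: [0.4331, -0.0378, 0.3529]
tool_rot: [[0.995, 0.099, -0.0], [0.099, -0.995, -0.003], [-0.001, 0.003, -1.0]]
force: [0.6, 0.1, -1.2]
finger_gap: 0.0319
grasp_force: 0.0
```

Request:
send_rows --deltas '[[[0,0,0,20,0,0,-1],[0,0,0,20,0,0,-1],[0,0,0,0,0,0,-1]]]'

```text
t: 6.58
tcp_pos: [0.4756, -0.0331, 0.3533]
tool_rot: [[0.995, 0.1, 0.004], [0.1, -0.995, -0.001], [0.004, 0.001, -1.0]]
force: [1.0, 0.2, 0.8]
finger_gap: 0.0523
grasp_force: 0.0
```

```bash
python3 -c "
from h import *
goto([.473,-.034,.106])
d=cams.snapshot('wrist');np.savez('wrist.npz',**d)
W=world(d);w=W[(W[...,2]>.135)&(W[...,2]<.155)]
for n,m in(('R',w[:,1]<.01),('L',w[:,1]>.03)):
    a=w[m];print(n,len(a),(np.median(a,0),a.min(0),a.max(0)) if len(a) else '')
tops()
cv2.imwrite('pics/w1.png',d['frame'][:,:,::-1])"
```

```text
t 6.5833 tip [ 0.4762 -0.0332  0.1873] gap 0.052305838558762606 F [0.9528 0.1506 0.7827]
[[ 0.995   0.0998  0.0036]
 [ 0.0999 -0.995  -0.0006]
 [ 0.0036  0.0009 -1.    ]]
shift [-3.5835  0.3991 81.2457]
R 1246 (array([ 0.4763, -0.0329,  0.1446]), array([ 0.4622, -0.0459,  0.135 ]), array([ 0.4873, -0.0201,  0.1466]))
L 1373 (array([0.4674, 0.0646, 0.1445]), array([0.4527, 0.053 , 0.1351]), array([0.4787, 0.0787, 0.1467]))
R 248 0.14674480482869573
L 218 0.14703802603303162
```

View pics/w1.png

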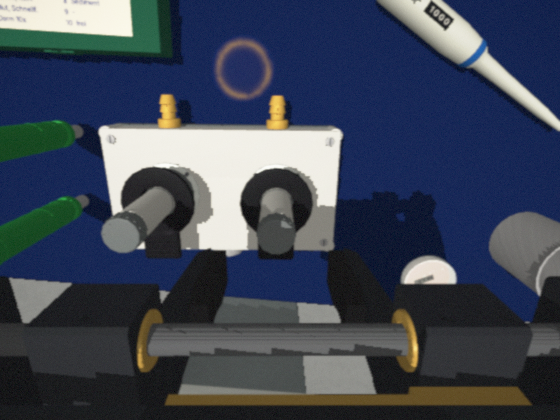

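The wrist view shows the spent cartridge, at (277,235), centred between the fingers, with the fresh one at (125,235). I'll descend and grip it.

Request:
send_rows --deltas '[[[0,0,0,-0.5,0,5,-1],[0,0,0,-0.5,0,5,-1],[0,0,0,0,0,12,-1],[0,0,0,0,0,12,-1],[0,0,0,0,0,12,-1],[0,0,0,0,0,12,-1],[0,0,0,0,0,12,-1],[0,0,0,0,0,11,-1],[0,0,0,0,0,0,1],[0,0,0,0,0,0,1],[0,0,0,0,0,0,1],[0,0,0,0,0,0,1]]]' --squeeze 15

```text
t: 7.68
tcp_pos: [0.4721, -0.0338, 0.2728]
tool_rot: [[0.995, 0.1, 0.002], [0.1, -0.995, -0.002], [0.002, 0.002, -1.0]]
force: [-0.3, -0.0, 0.0]
finger_gap: 0.0635
grasp_force: 0.0
```

Request:
send_rows --deltas '[[[0,0,0,0,0,0,1],[0,0,0,0,0,0,1],[0,0,0,0,0,0,1],[0,0,0,0,0,0,1],[0,0,0,0,0,0,1],[0,0,0,0,0,-5,1],[0,0,0,0,0,-10,1],[0,0,0,0,0,0,1]]]'

```text
t: 8.35
tcp_pos: [0.4723, -0.0336, 0.2888]
tool_rot: [[0.995, 0.1, 0.003], [0.1, -0.995, -0.002], [0.002, 0.002, -1.0]]
force: [0.2, 0.0, -1.1]
finger_gap: 0.0246
grasp_force: 15.0
```

Request:
send_rows --deltas '[[[0,0,0,0,0,-16,1],[0,0,0,0,0,-16,1],[0,0,0,0,0,-16,1],[0,0,0,0,0,-16,1],[0,0,0,0,0,-16,1],[0,0,0,0,0,0,1]]]'

```text
t: 8.85
tcp_pos: [0.4727, -0.0334, 0.37]
tool_rot: [[0.995, 0.099, 0.006], [0.099, -0.995, -0.003], [0.005, 0.003, -1.0]]
force: [0.3, -0.3, -1.9]
finger_gap: 0.0242
grasp_force: 15.0
```

Request:
send_rows --deltas '[[[0,0,0,-5.6,23.1,0,1],[0,0,0,-5.6,23.1,0,1],[0,0,0,-5.6,23.1,0,1],[0,0,0,-5.6,23.1,0,1],[0,0,0,-5.6,23.1,0,1],[0,0,0,-5.6,23.1,0,1],[0,0,0,-5.6,23.1,0,1],[0,0,0,-5.6,23.1,0,1],[0,0,0,-5.6,23.1,0,1],[0,0,0,-5.6,23.1,0,1],[0,0,0,-5.6,23.1,0,1],[0,0,0,-5.6,23.1,0,1]]]'

```text
t: 9.85
tcp_pos: [0.4318, -0.3172, 0.3669]
tool_rot: [[0.995, 0.1, -0.0], [0.1, -0.995, -0.002], [-0.0, 0.002, -1.0]]
force: [0.1, 0.2, -0.6]
finger_gap: 0.0244
grasp_force: 15.0
```

Request:
send_rows --deltas '[[[0,0,0,0,0,0,1],[0,0,0,0,0,0,1]]]'

```text
t: 10.02
tcp_pos: [0.4317, -0.3173, 0.3668]
tool_rot: [[0.995, 0.097, -0.0], [0.097, -0.995, -0.002], [-0.001, 0.002, -1.0]]
force: [0.3, 1.0, -1.9]
finger_gap: 0.0243
grasp_force: 15.0
```

```bash
python3 -c "
from h import *
goto([.433,-.317,.102])
d=cams.snapshot('side');W=world(d)
w=W[(W[...,2]>.066)&(W[...,2]<.082)&(abs(W[...,0]-.433)<.06)&(abs(W[...,1]+.317)<.06)]
print(len(w),cv2.minEnclosingCircle(w[:,:2].astype(np.float32)*1000))
cv2.imwrite('pics/side2.png',cv2.resize(d['frame'][150:350,180:420,::-1],None,fx=3,fy=3))"
```

```text
t 10.0167 tip [ 0.4316 -0.3176  0.2008] gap 0.024348399485905756 F [ 0.3368  1.0068 -1.9287]
[[ 0.9953  0.0967 -0.0004]
 [ 0.0967 -0.9953 -0.0017]
 [-0.0005  0.0016 -1.    ]]
shift [ 1.488  -0.6505 98.7781]
381 ((430.8163757324219, -316.0113220214844), 39.615509033203125)
```

View pics/side2.png

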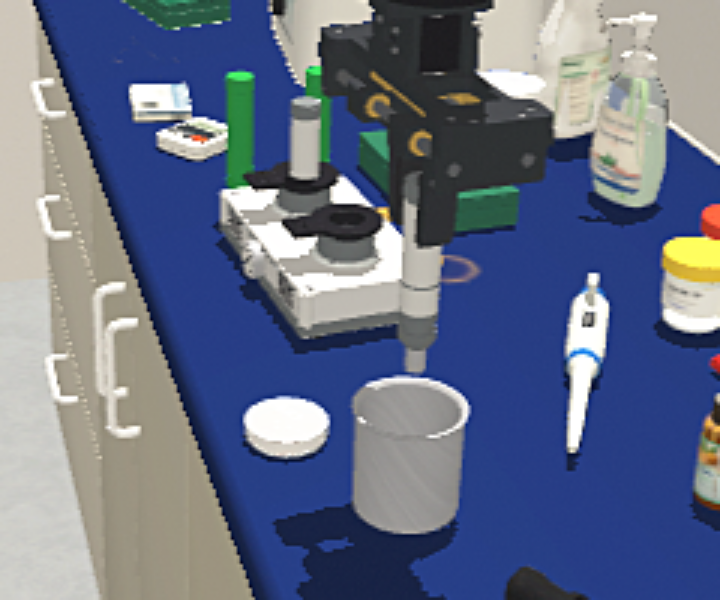

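The cartridge hangs upright over the middle of the beaker, seen at (410,400), with its pin above the rim. I'll lower it and let go gently.

Request:
send_rows --deltas '[[[0,0,0,0,0,15,1],[0,0,0,0,0,15,1],[0,0,0,0,0,15,1],[0,0,0,0,0,15,1],[0,0,0,0,0,15,1],[0,0,0,0,0,15,1],[0,0,0,0,0,6,1],[0,0,0,0,0,3,1],[0,0,0,0,0,2,1],[0,0,0,0,0,1,1],[0,0,0,0,0,0,1],[0,0,0,0,0,0,1]]]'

```text
t: 11.07
tcp_pos: [0.4328, -0.3162, 0.2665]
tool_rot: [[0.995, 0.1, 0.002], [0.1, -0.995, -0.002], [0.001, 0.003, -1.0]]
force: [-0.1, 2.5, 1.5]
finger_gap: 0.0246
grasp_force: 15.1
```

Request:
send_rows --deltas '[[[0,0,0,0,0,0,0.3],[0,0,0,0,0,0,0.2],[0,0,0,0,0,0,0],[0,0,0,0,0,0,-0.3],[0,0,0,0,0,0,-0.6],[0,0,0,0,0,0,-1],[0,0,0,0,0,0,-1],[0,0,0,0,0,0,-1],[0,0,0,0,0,0,-1],[0,0,0,0,0,0,-1]]]'

```text
t: 11.9
tcp_pos: [0.4325, -0.3164, 0.2658]
tool_rot: [[0.995, 0.1, 0.001], [0.1, -0.995, -0.002], [0.0, 0.002, -1.0]]
force: [-0.2, -0.3, 0.1]
finger_gap: 0.0864
grasp_force: 0.0
```

```bash
python3 -c "
from h import *
goto([.433,-.317,.2])
d=cams.snapshot('side')
cv2.imwrite('pics/side3.png',cv2.resize(d['frame'][150:350,180:420,::-1],None,fx=3,fy=3))"
```

```text
t 11.9 tip [ 0.4326 -0.3167  0.0998] gap 0.08635477304868405 F [-0.1608 -0.3368  0.1128]
[[ 0.995   0.0997  0.0006]
 [ 0.0997 -0.995  -0.0021]
 [ 0.0004  0.0022 -1.    ]]
shift [   0.4051    0.5252 -100.2085]
```

View pics/side3.png

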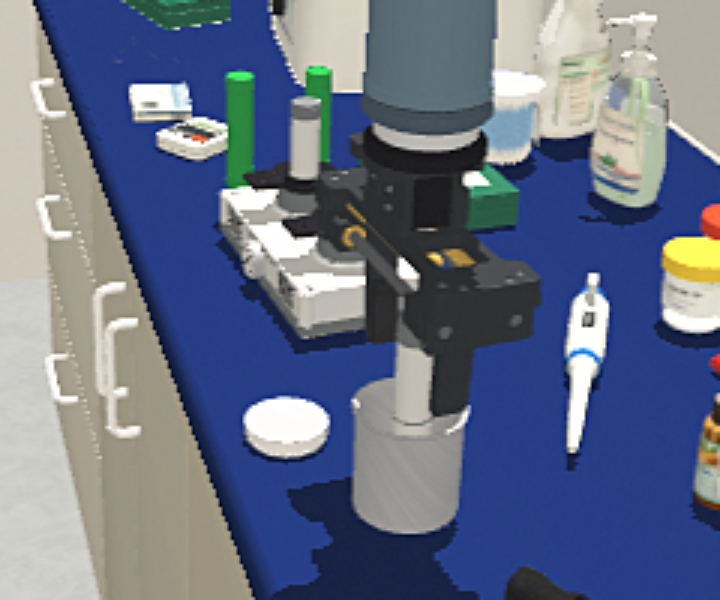

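The cartridge stands upright in the beaker and is released. I'll rise, and close the fingers on the way to the fresh cartridge.

Request:
send_rows --deltas '[[[0,0,0,0,0,-8,-1],[0,0,0,0,0,-12,-1],[0,0,0,0,0,-20,-1],[0,0,0,0,0,-20,-1],[0,0,0,0,0,-20,-1],[0,0,0,0,0,-20,-1],[0,0,0,0,0,0,-1]]]'

```text
t: 12.53
tcp_pos: [0.4339, -0.3165, 0.3707]
tool_rot: [[0.995, 0.1, 0.007], [0.1, -0.995, -0.006], [0.006, 0.007, -1.0]]
force: [1.0, -1.4, -0.5]
finger_gap: 0.0884
grasp_force: 0.0
```

Request:
send_rows --deltas '[[[0,0,0,6,-31.4,0,1],[0,0,0,6,-31.4,0,1],[0,0,0,6,-31.4,0,1],[0,0,0,6,-31.4,0,1],[0,0,0,6,-31.4,0,1],[0,0,0,6,-31.4,0,1],[0,0,0,6,-31.4,0,1],[0,0,0,6,-31.4,0,1],[0,0,0,6,-31.4,0,1],[0,0,0,6,-31.4,0,1],[0,0,0,6,-31.4,0,1],[0,0,0,5,-31.4,0,1]]]'

```text
t: 13.53
tcp_pos: [0.4654, 0.0674, 0.3655]
tool_rot: [[0.995, 0.1, 0.001], [0.1, -0.995, -0.002], [0.001, 0.002, -1.0]]
force: [-0.4, 0.0, -1.1]
finger_gap: 0.0102
grasp_force: 0.0
```

Request:
send_rows --deltas '[[[0,0,0,0,0,10,1],[0,0,0,0,0,10,1],[0,0,0,0,0,0,1]]]'

```text
t: 13.78
tcp_pos: [0.4647, 0.0648, 0.3433]
tool_rot: [[0.995, 0.1, -0.003], [0.1, -0.995, -0.003], [-0.003, 0.003, -1.0]]
force: [-1.5, 0.1, -0.2]
finger_gap: 0.0006
grasp_force: 0.0
```

```bash
python3 -c "
from h import *
goto([.4655,.0655,.145]);print(ctrl.get_state()['joint_pos'])
d=cams.snapshot('wrist');W=world(d);w=W[(W[...,2]>.14)&(W[...,2]<.15)&(abs(W[...,0]-.465)<.02)&(abs(W[...,1]-.065)<.02)]
print(len(w),np.median(w,0),w.min(0),w.max(0))
d=cams.snapshot('top');W=world(d);w=W[(W[...,2]>.09)&(W[...,2]<.16)&(abs(W[...,0]-.433)<.05)&(abs(W[...,1]+.317)<.05)]
print('spent',len(w),np.median(w,0))"
```

```text
t 13.7833 tip [0.4642 0.0643 0.1773] gap 0.0006337637022731115 F [-1.4865  0.0834 -0.2238]
[[ 0.995   0.0995 -0.0027]
 [ 0.0995 -0.995  -0.0032]
 [-0.003   0.003  -1.    ]]
shift [ 1.4723 -1.1551 32.252 ]
[ 0.3292  0.4026 -0.6818  2.0258  0.3442  0.8304 -2.0216]
1127 [0.4679 0.0667 0.1446] [0.4555 0.0537 0.1401] [0.4784 0.0792 0.1469]
spent 111 [ 0.4331 -0.3113  0.1358]
```

Request:
send_rows --deltas '[[[0,0,0,1,-1,8,1],[0,0,0,1,-0.6,8,1],[0,0,0,0,0,8,1],[0,0,0,0,0,4,1],[0,0,0,0,0,3,1],[0,0,0,0,0,2,1],[0,0,0,0,0,2,1],[0,0,0,0,0,2,1],[0,0,0,0,0,2,1],[0,0,0,0,0,2,1],[0,0,0,0,0,0,1]]]'

```text
t: 14.8
tcp_pos: [0.4684, 0.068, 0.3052]
tool_rot: [[0.995, 0.1, 0.004], [0.1, -0.995, -0.002], [0.003, 0.002, -1.0]]
force: [-0.6, -0.2, 10.9]
finger_gap: 0.0005
grasp_force: 5.1
```

Request:
send_rows --deltas '[[[0,0,0,0,0,1.5,1],[0,0,0,0,0,1.5,1],[0,0,0,0,0,1,1],[0,0,0,0,0,0,1]]]'

```text
t: 15.13
tcp_pos: [0.468, 0.0678, 0.3007]
tool_rot: [[0.995, 0.1, 0.003], [0.1, -0.995, -0.002], [0.003, 0.002, -1.0]]
force: [-1.3, -0.0, 5.2]
finger_gap: 0.0003
grasp_force: 2.4
```

Request:
send_rows --deltas '[[[0,0,0,0,0,1,1],[0,0,0,0,0,1,1],[0,0,0,0,0,1,1],[0,0,0,0,0,0,1]]]'

```text
t: 15.47
tcp_pos: [0.4679, 0.0677, 0.2976]
tool_rot: [[0.995, 0.1, 0.002], [0.1, -0.995, -0.002], [0.002, 0.002, -1.0]]
force: [-0.3, -0.3, 3.5]
finger_gap: 0.0006
grasp_force: 2.1
```

Request:
send_rows --deltas '[[[0,0,0,0,0,1,1],[0,0,0,0,0,1,1],[0,0,0,0,0,0,1]]]'

```text
t: 15.72
tcp_pos: [0.4677, 0.0676, 0.2954]
tool_rot: [[0.995, 0.1, 0.002], [0.1, -0.995, -0.002], [0.002, 0.002, -1.0]]
force: [-0.1, 0.3, 4.9]
finger_gap: 0.001
grasp_force: 2.6
```

Tip at 0.1294, about 15.5 mm in. Pushing on to the hard stop in small steps.

Request:
send_rows --deltas '[[[0,0,0,0,0,1,1],[0,0,0,0,0,0.5,1],[0,0,0,0,0,0,1]]]'

```text
t: 15.97
tcp_pos: [0.4677, 0.0676, 0.2938]
tool_rot: [[0.995, 0.1, 0.002], [0.1, -0.995, -0.002], [0.001, 0.002, -1.0]]
force: [1.4, -1.5, 5.6]
finger_gap: 0.0003
grasp_force: 2.6
```

Request:
send_rows --deltas '[[[0,0,0,0,0,0.7,1],[0,0,0,0,0,0.3,1],[0,0,0,0,0,0,1]]]'

```text
t: 16.22
tcp_pos: [0.4678, 0.0677, 0.293]
tool_rot: [[0.995, 0.1, 0.002], [0.1, -0.995, -0.002], [0.002, 0.002, -1.0]]
force: [1.3, -0.0, 5.6]
finger_gap: 0.0006
grasp_force: 3.0
```

Request:
send_rows --deltas '[[[0,0,0,0,0,0.7,1],[0,0,0,0,0,0.3,1],[0,0,0,0,0,0,1]]]'

```text
t: 16.47
tcp_pos: [0.4685, 0.068, 0.2929]
tool_rot: [[0.995, 0.1, 0.004], [0.1, -0.995, -0.002], [0.004, 0.002, -1.0]]
force: [-0.3, 0.4, 14.1]
finger_gap: 0.0007
grasp_force: 7.3
```

```bash
python3 -c "
from h import *
goto([.4655,.0655,.145]);tops()"
```

```text
t 16.4667 tip [0.4692 0.0677 0.1269] gap 0.0006641612545756723 F [-0.3192  0.4153 14.0748]
[[ 0.995   0.0997  0.004 ]
 [ 0.0998 -0.995  -0.0017]
 [ 0.0038  0.0021 -1.    ]]
shift [ -3.8161   1.8621 -18.0859]
R 0 None
L 237 0.16533328367696756
```

The hard stop is reached 18 mm in. I'll give one slightly firmer push, then lift off and check.

Request:
send_rows --deltas '[[[0,0,0,0,0,0.7,1],[0,0,0,0,0,0.5,1],[0,0,0,0,0,0,1]]]'

```text
t: 16.77
tcp_pos: [0.4692, 0.0684, 0.2928]
tool_rot: [[0.995, 0.1, 0.006], [0.1, -0.995, -0.002], [0.006, 0.002, -1.0]]
force: [-1.8, -1.0, 25.0]
finger_gap: 0.0007
grasp_force: 12.5
```

Request:
send_rows --deltas '[[[0,0,0,0,0,-3,1],[0,0,0,0,0,-8,1],[0,0,0,0,0,-20,1],[0,0,0,0,0,-30,1],[0,0,0,-20,0,-30,1],[0,0,0,0,0,0,1],[0,0,0,0,0,0,1]]]'

```text
t: 17.35
tcp_pos: [0.4472, 0.0655, 0.3824]
tool_rot: [[0.995, 0.099, 0.003], [0.099, -0.995, -0.003], [0.003, 0.003, -1.0]]
force: [-0.1, 0.1, -1.1]
finger_gap: 0.0007
grasp_force: 0.0
```

```bash
python3 -c "
from h import *
tops();d=cams.snapshot('side')
W=world(cams.snapshot('wrist'));w=W[(W[...,2]>.1)&(W[...,2]<.16)&(abs(W[...,0]-.465)<.025)&(abs(W[...,1]-.065)<.025)]
print(len(w),np.median(w,0) if len(w) else '')
cv2.imwrite('pics/side4.png',cv2.resize(d['frame'][150:350,180:420,::-1],None,fx=3,fy=3))"
```

```text
R 0 None
L 167 0.1307706178916743
1030 [0.4679 0.067  0.1286]
```

View pics/side4.png

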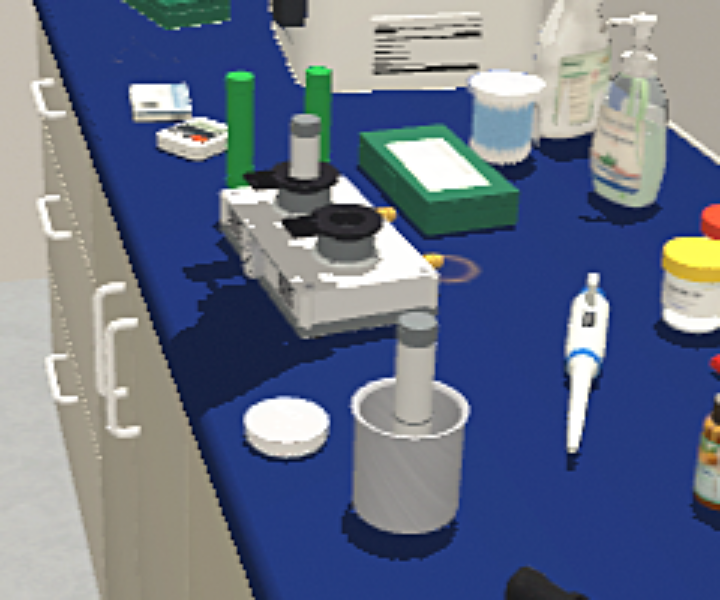

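The fresh cartridge stays down on its own (top at 0.1286, the same as the spent one when it was locked). The spent one stands upright in the beaker at (415,370), and the bystanders have not moved.

```bash
python3 -c "
from workcell import ctrl
print(ctrl.hand_in())"
```

```text
the job is handed in; nothing more can be done
None
```

The changeover is done and handed in at about 17.5 s: the fresh cartridge is locked home in the left coupling, the spent one stands upright in the beaker, and the timer, dish and tissue box look undisturbed; the hand-in gave no verdict.

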